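Angle a profile length past the post into its bench bay

ROBOT

A 6-joint arm with a two-finger parallel gripper is mounted at the origin on the work surface. World frame = base frame: x ahead of the robot, y to its left, z up, the work surface at z = 0. Lengths are in m, angles in rad, forces in N, time in s.
With the tool pointing down it reaches from about 0.275 to 0.725 m from the base axis. Payload 15.9 kg.
Tool frame: the origin (TCP) lies on the centre line of the jaws, within the pads' length; the fingertips stand 25 mm ahead of it and the grasp point (between the pads) lies 6 mm ahead of it; x points along the fingers, z is the direction in which the jaws open and shut, and the axes are right-handed (so a half turn about x gives the same grasp; the last joint's range is limited). The gripper opens to 85 mm and grips with 20 to 120 N. Pads are 22 mm wide; open, the fingers measure 114 mm over their backs; the gripper's body (76 mm by 85 mm) begins 54 mm behind the grasp point. The pads swing forward as they close: fully open they stand 13 mm farther back than shut.
Start: joints at [-1.348, 0.213, -0.034, 1.323, 0, 1.571], TCP at [0.11, -0.488, 0.256] pointing down, gripper open.
Joint ranges: [-2.98, 2.98], [-0.74, 1.72], [-1.14, 1.35], [-2.1, 2.04], [-1.57, 1.44], [-3.14, 3.14]. Speed limits (rad/s): [1.89, 1.89, 2.39, 2.57, 3.14, 3.14].

INTERFACE

Orientations are given as a unit quaternion [w, x, y, z].
In Python, from bench import r, move_gripper, planner, imaging, workorder, readout gives the robot as it stands. The module is installed in compiled form; this text tells all that it offers. Calls block until the motion is done:
- r.movep(position, orientation): joint-space move of the TCP to a pose.
- r.move_straight(position, v=0.15, rot=None, threshold=None): straight line of the TCP; rot=None keeps the orientation; v is the mean speed in m/s. With threshold (N) it stops when the force on the tool has changed by that much, and returns True; else False.
- r.movej(angles): joint-space move.
- move_gripper(opening, strength=None): opening from 0.0 (shut) to 1.0 (fully open); strength is the grip in N (None keeps the last); returns when the fingers have stopped.
- r.sleep(seconds).
- planner.solve_ik(position, orientation): joint angles nearest the present ones, or None.
- imaging.read_camera(name): name is "side" or "top" or "wrist"; returns a dict with "img" (480x640x3 uint8, red, green, blue), "intrinsics" (3x3 intrinsics, pixels), "rvec" (rotation vector, rad) and "tvec" (3), from world to camera coordinates, as OpenCV has them. Camera axes: x right, y down, z forward; pixel columns grow to the right and rows downward; lengths in m; the calibration is good to about 2 mm. A picture is of the moment at which its call begins. There is no depth.
A pose or a line that the arm cannot do raises r.IKError and nothing moves.
- workorder.finish_job(): hands the job in, once; it reports no verdict.
Readings, each from a call of its own:
- readout.read_time_s(): time.
- readout.read_joints(): joint angles.
- readout.read_qd(): joint speeds.
- readout.read_joint_efforts(): joint torques, N m.
- readout.read_tool_pos(): TCP position.
- readout.read_tool_rot(): TCP orientation.
- readout.read_ft_force(): force on the tool from outside, world axes, zero at the start.
- readout.read_ft_torque(): the same for the moment, N m.
- readout.read_finger_gap(): opening from 0.0 (shut) to 1.0 (fully open).
Only numpy, scipy, OpenCV 4.12 (cv2) and the standard library are available. Lean on these libraries where they do the work, as an engineer would, in place of code of your own. Each camera call takes 0.05 s, during which the arm holds its last target.

TASK

Put the loose length of aluminium profile away in the low three-sided bay on the bench by pushing it flat along the bench top: push it by its ends so that one end goes in behind the post that partly blocks the mouth, then swing the other end in until the whole length lies flat against the back rail. Only push it: never take it between the fingers, lift it or tip it, and leave the wrench, the jar and the beaker where they are.

Things in the scene. Friction and masses are not known exactly. Their poses are not given: they have to be found in the camera images.
- profile: Loose square aluminium profile, 30 x 30 x 240 mm, about 0.25 kg, lying in front of the bay, roughly parallel to its mouth, shifted to the -y side. Origin: centre of its underside; y is its long axis, x across (at the start towards the bay), z up. It slides on the bench; pushed sideways near one end it turns about a point some 50 mm from its middle towards the other end.
- end_a (a point): Centre of the profile's end face at its own +y (120 mm from the middle, 15 mm above the underside). At the start this is the end nearer the post.
- end_b (a point): Centre of the profile's end face at its own -y (120 mm from the middle, 15 mm above the underside).
- bay: Fixed bay: grey back rail and two end cheeks, all 12 mm thick, 30 mm high, open in front and on top, no step at the mouth. Origin: centre of its floor, at bench level; x points into the bay (away from the robot), y along the back rail, z up. Inner face of the back rail at x = +55 mm, mouth at x = -55 mm, inner faces of the cheeks at y = +165 and -165 mm; cheeks run from mouth to back.
- post: Fixed upright round steel post, 24 mm in diameter and 50 mm high, standing in the mouth of the bay, on the mouth line (bay x = -55 mm), on the +y side of the middle. The mouth between it and the -y cheek is narrower than the profile is long. Origin: centre of its foot; axes as the bay's.
- wrench: Bystander: loose steel wrench about 150 mm long lying on the bench to the right (-y) of the bay; origin at its underside.
- jar: Bystander: closed amber jar, 60 mm in diameter and 100 mm high, standing to the left (+y) of the bay; origin at the centre of its foot.
- beaker: Bystander: white beaker, 66 mm in diameter and 80 mm high, standing to the left (+y) in front of the bay; origin at the centre of its foot.
Not all that is in view belongs to the job. Several things have the shape of the post; the one meant has the colours described above. What is shaped like the profile but brown is not meant.

How it is judged:
By the outcome, as a careful person would: the job done as asked, in the order asked, and still so for the second after the job is handed in, with the robot touching nothing.
It also fails if it takes over 72 s, if anything falls off the work surface, if the arm or the gripper's body presses on something with over 40 N, if the wrist force passes 120 N, or if a joint passes its speed limit or range.

## Working session

There is one attempt and no reset: what is moved stays moved. The work goes in short steps, each a Python script; the robot and the scene stay as the last script left them, time stands still between calls to the robot, and variables do not carry over. Pictures are saved under pics/ and viewed, and the job is handed in when it is done.

```bash
mkdir -p pics; ls
cat > h.py <<'E'
import numpy as np, cv2
from bench import r, move_gripper, planner, imaging, workorder, readout
def shot(cam,fn,crop=None,s=1):
    d=imaging.read_camera(cam); im=d["img"][:,:,::-1].copy()
    if crop: x0,y0,x1,y1=crop; im=im[y0:y1,x0:x1]
    if s!=1: im=cv2.resize(im,None,fx=s,fy=s,interpolation=cv2.INTER_CUBIC)
    cv2.imwrite("pics/"+fn,im); return d
def unproj(d,uv,z):
    K=np.array(d["intrinsics"]);R,_=cv2.Rodrigues(np.array(d["rvec"],float));t=np.array(d["tvec"],float).ravel()
    ray=R.T@np.linalg.solve(K,np.array([uv[0],uv[1],1.]));c=-R.T@t
    return c+ray*(z-c[2])/ray[2]
def proj(d,P):
    return cv2.projectPoints(np.array(P,float).reshape(-1,3),np.array(d["rvec"],float),np.array(d["tvec"],float),np.array(d["intrinsics"],float),None)[0].reshape(-1,2)
E
python3 - <<'E'
from h import *
import pickle
for c in("top","side"):
    d=shot(c,c+"0.png"); pickle.dump(d,open(c+"0.pkl","wb"))
    R,_=cv2.Rodrigues(np.array(d["rvec"],float));print(c,-R.T@np.array(d["tvec"]).ravel(),d["intrinsics"])
print(readout.read_time_s(),readout.read_tool_rot(),readout.read_tool_pos())
E
```

```text
pics
top [0.26906004 0.04810518 0.96407554] [[514.4953771    0.         335.51038812]
 [  0.         514.4953771  240.60739892]
 [  0.           0.           1.        ]]
side [0.39893916 0.82344986 0.62861332] [[486.89189683   0.         313.77495933]
 [  0.         486.89189683 236.24676663]
 [  0.           0.           1.        ]]
0.1 [ 0.55219447  0.44154978  0.5527588  -0.44110404] [ 0.11040995 -0.48737052  0.2558599 ]
```

View pics/top0.png

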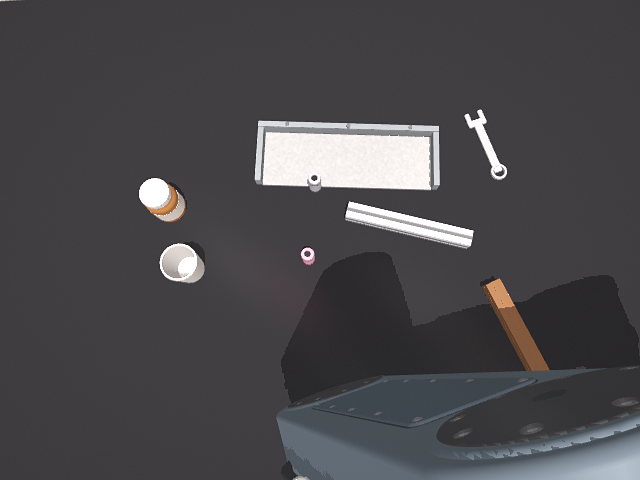

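View pics/side0.png

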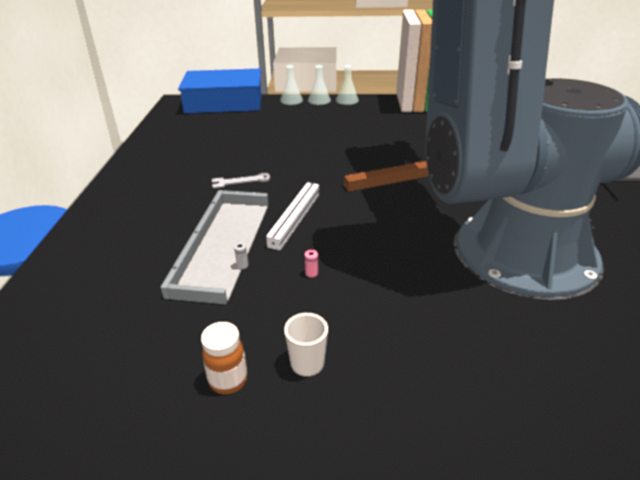

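Post candidates in the top view are the grey one at (315,182) in the bay mouth and the pink one at (308,256). The grey one fits, being steel and on the mouth line. Profile candidates are the silver one at (408,225) and the brown one at (515,325). The silver one fits. I'll confirm both in an enlarged crop.

Run:
```python
import cv2,pickle
im=pickle.load(open("top0.pkl","rb"))["img"][:,:,::-1]
c=im[110:270,245:485]
cv2.imwrite("pics/crop0.png",cv2.resize(c,(792,528),interpolation=cv2.INTER_CUBIC))
```

```text
(no output)
```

View pics/crop0.png

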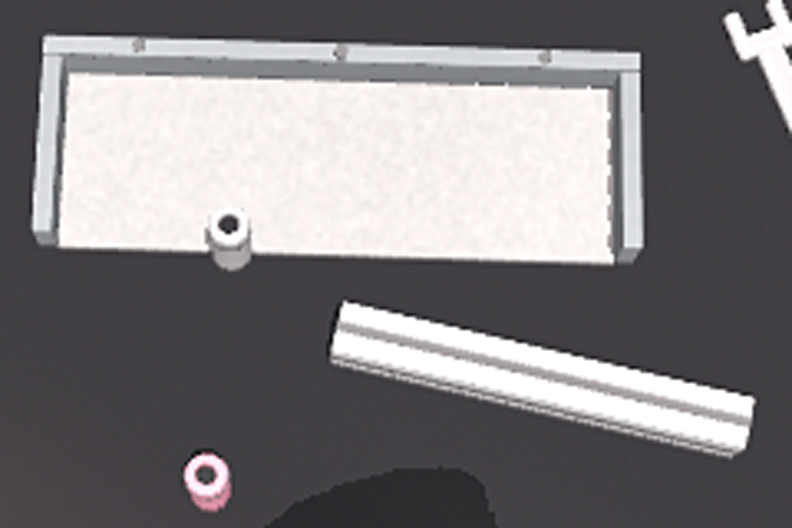

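Run:
```python
import pickle
from h import *
d=pickle.load(open("top0.pkl","rb"))
f=lambda u,v,z:unproj(d,((u+.5)/3.3+245-.5,(v+.5)/3.3+110-.5),z)[:2].round(4)
fl=[f(58,246,0),f(614,263,0),f(610,88,0),f(70,74,0)]
print("floor FL FR BR BL",fl, [np.linalg.norm(fl[i]-fl[(i+1)%4]).round(3) for i in range(4)])
print("rail top outer corners",f(43,35,.03),f(640,53,.03),f(36,232,.03),f(642,248,.03))
print("inner top corners",f(63,53,.03),f(620,71,.03),f(55,233,.03),f(619,248,.03))
p=[f(345,301,.03),f(754,397,.03),f(742,446,.03),f(332,352,.03)]
print("prof",p,[np.linalg.norm(p[i]-p[(i+1)%4]).round(4) for i in range(4)],np.mean(p,0))
print("post top",f(229,225,.05),"pink",f(207,473,.05), "foot front",f(232,270,0))
for n,u,v,z in [("beaker",180,254,.08),("jar",155,189,.1),("wr1",475,117,0.005),("wr2",499,172,.005)]:print(n,unproj(d,(u,v),z)[:2].round(3))
```

```text
floor FL FR BR BL [array([0.5974, 0.1624]), array([ 0.5623, -0.1661]), array([ 0.6729, -0.1764]), array([0.7062, 0.1501])] [np.float64(0.33), np.float64(0.111), np.float64(0.328), np.float64(0.109)]
rail top outer corners [0.7185 0.1616] [ 0.681  -0.1896] [0.5966 0.1711] [ 0.561  -0.1766]
inner top corners [0.7062 0.1504] [ 0.6706 -0.1765] [0.5952 0.1602] [ 0.562  -0.1633]
prof [array([ 0.5421, -0.0032]), array([ 0.4685, -0.2294]), array([ 0.4409, -0.219 ]), array([0.5126, 0.0066])] [np.float64(0.2379), np.float64(0.0295), np.float64(0.2367), np.float64(0.0311)] [ 0.491025 -0.11125 ]
post top [0.5856 0.0596] pink [0.4443 0.0812] foot front [0.5749 0.0604]
beaker [0.453 0.302]
jar [0.569 0.338]
wr1 [ 0.705 -0.271]
wr2 [ 0.586 -0.303]
```

The crop confirms the silver profile and the grey post. The measured bay is 330 x 110 mm, the profile 238 x 30 mm, and the post sits at bay x = -56 mm, so all agree with the sizes given. Next I push sideways near end A to swing it towards the gap.

```bash
cat >> h.py <<'E'
from scipy.spatial.transform import Rotation as Ro
C=np.array([.6347,-.0075]); YW=-0.1065
bx=np.array([np.cos(YW),np.sin(YW)]); by=np.array([-np.sin(YW),np.cos(YW)])
def W(p): return C+p[0]*bx+p[1]*by
def B(w): w=np.array(w)[:2]-C; return np.array([w@bx,w@by])
def quat(push,alt=None):
    """tool down, jaw axis perpendicular to world push angle; choose half-turn nearest mid-range of joint 6"""
    out=[]
    for k in(0,np.pi):
        a=push+np.pi/2+k; z=np.array([np.cos(a),np.sin(a),0]);x=np.array([0,0,-1.]);y=np.cross(z,x)
        q=Ro.from_matrix(np.column_stack([x,y,z])).as_quat(); out.append([q[3],q[0],q[1],q[2]])
    return out
def best(pos,push):
    j=np.array(readout.read_joints());c=[]
    for q in quat(push):
        s=planner.solve_ik(list(pos),q)
        if s is not None: c.append((np.abs(np.array(s)-j).max(),q,np.round(s,2)))
    c.sort(key=lambda t:t[0]); return c[0]
def st(m=""): print(m,"t",round(readout.read_time_s(),2),"tcp",np.round(readout.read_tool_pos(),4),"F",np.round(readout.read_ft_force(),1))
ZL=.034
E
cat > s1.py <<'E'
from h import *
c=np.array([.491,-.1112]); th=np.arctan2(.206,.978)  # tilt in bay frame
def loc(piv,th,l,off): # world pt at local (x'=l[0], y'=l[1]) from pivot
    yb=np.array([np.sin(th),np.cos(th)]); xb=np.array([np.cos(th),-np.sin(th)])
    return W(piv+xb*l[0]+yb*l[1])
piv=B(c)-.05*np.array([np.sin(th),np.cos(th)])
print("piv",piv,np.degrees(th))
ang=lambda t:YW-t   # world angle of x'
move_gripper(0.0,20)
p=loc(piv,th,(-.026-.03,.15),0)
b=best([*p,ZL],ang(th)); print(b)
r.movep([*p,.13],b[1]); st("above")
hit=r.move_straight([*p,ZL],v=.12,threshold=12); st("down %s"%hit)
if not hit:
    for t in (th,th+.12,th+.24,np.radians(32)):
        p=loc(piv,t,(-.026,.15),0); q=best([*p,ZL],ang(t))[1]
        r.move_straight([*p,ZL],v=.08,rot=q); st()
    p=loc(piv,t,(-.08,.15),0); r.move_straight([*p,ZL],v=.2); 
shot("top","top1.png",(245,110,485,270),3.3)
E
python3 s1.py
```

```text
piv [-0.14216821 -0.16731402] 11.89456299472539
(np.float64(1.3506212167786749), [np.float64(0.5720489383210631), np.float64(-0.41564409314429657), np.float64(0.5720489383210631), np.float64(0.41564409314429657)], array([ 0.  ,  0.32, -0.5 ,  0.75,  0.  ,  0.32]))
above t 3.08 tcp [0.4687 0.0006 0.1301] F [ 0.1 -0.5 -0.6]
down False t 4.03 tcp [0.4691 0.0011 0.0346] F [-0.1 -0.1 -0.3]
 t 4.56 tcp [ 0.4971 -0.0081  0.034 ] F [-0.9  0.4 -0.1]
 t 4.93 tcp [ 0.5146 -0.0116  0.0339] F [-0.8  0.3 -0.7]
 t 5.31 tcp [ 0.5318 -0.0174  0.0339] F [-0.1 -0.3 -0.7]
 t 5.67 tcp [ 0.547  -0.0245  0.0339] F [ 0.3 -0.3 -0.2]
```

View pics/top1.png

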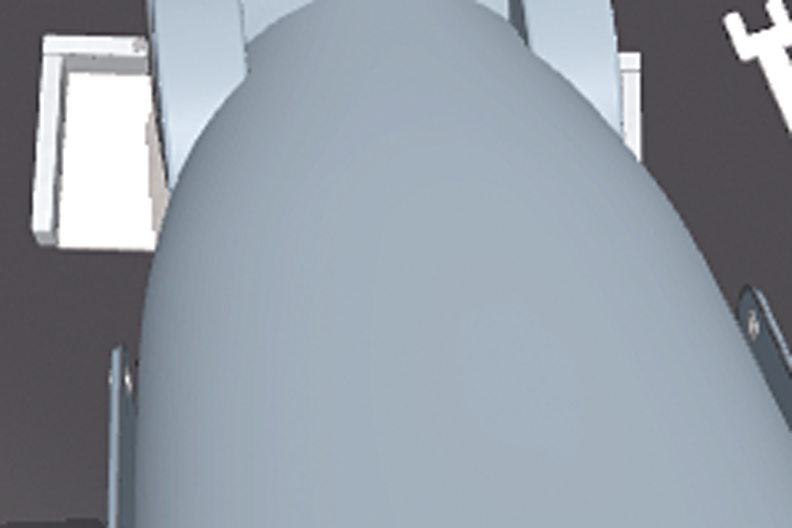

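The arm covers the profile in this view, so I'll raise it, swing it aside and look again.

Run:
```python
from h import *
import pickle
p=readout.read_tool_pos()
r.move_straight([p[0],p[1],.14],v=.25)
q=best([.27,-.36,.14],.9)[1]
r.movep([.27,-.36,.14],q); st()
d=shot("top","top2.png",(245,110,485,270),3.3); pickle.dump(d,open("top2.pkl","wb"))
```

```text
t 8.32 tcp [ 0.2705 -0.3596  0.1399] F [ 0.4  0.3 -0.5]
```

View pics/top2.png

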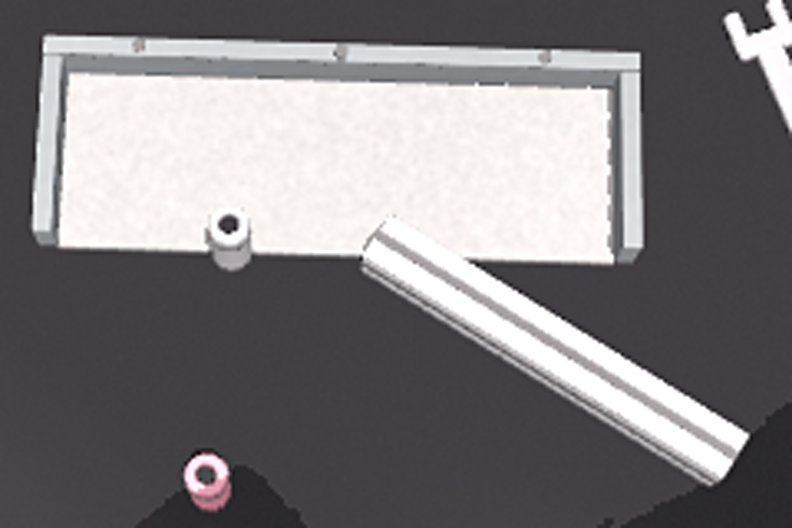

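End A, at crop (378,237), now stands in the gap, clear of the post at (229,225). End B is at (734,458). I'll fit the pose and then push along the axis from end B.

```bash
cat >> h.py <<'E'
def cropfit(pk,pts,z=.03):
    import pickle
    d=pickle.load(open(pk,"rb"))
    p=[unproj(d,((u+.5)/3.3+245-.5,(v+.5)/3.3+110-.5),z)[:2] for u,v in pts]
    print("sides",[np.linalg.norm(p[i]-p[(i+1)%4]).round(4) for i in range(4)])
    c=B(np.mean(p,0)); a=(p[0]+p[3]-p[1]-p[2]); th=np.arctan2(a@bx,a@by)
    print("centre bay",c.round(4),"tilt",np.degrees(th).round(2)); return c,th
E
python3 - <<'E'
from h import *
c,th=cropfit("top2.pkl",[(394,214),(749,434),(718,482),(364,260)])
yb=np.array([np.sin(th),np.cos(th)]);xb=np.array([np.cos(th),-np.sin(th)])
print("A",c+.12*yb,"B",c-.12*yb)
for n,p in(("post",(-.055,.0615)),("cheek",(-.055,-.165))): print(n,(np.array(p)-c)@xb)
E
```

```text
sides [np.float64(0.2372), np.float64(0.0334), np.float64(0.2359), np.float64(0.0329)]
centre bay [-0.1153 -0.1251] tilt 31.52
A [-0.05261294 -0.02280498] B [-0.17807763 -0.22739876]
post -0.046106982019299074
cheek 0.07230031556891889
```

Run:
```python
from h import *
c=np.array([-.1153,-.1251]);th=np.radians(31.5)
yb=np.array([np.sin(th),np.cos(th)]); a=YW+np.pi/2-th
P=lambda s,z=ZL:[*W(c+yb*(-.12-.011+s)),z]
s0=-.03
b=best(P(s0),a);print(b[2], best(P(.16),a)[2])
r.movep(P(s0,.13),b[1]); st()
if r.move_straight(P(s0),v=.15,threshold=12): raise SystemExit("hit")
r.move_straight(P(-.002),v=.08); st()
print(r.move_straight(P(.09),v=.08,threshold=25)); st()
shot("side","side1.png",(120,150,380,330),3); shot("top","top3.png",(245,110,485,270),3.3)
```

```text
[-0.54  0.33 -0.48  0.76  0.    1.68] [-0.18  0.43 -0.33  0.81  0.    2.04]
 t 9.12 tcp [ 0.4088 -0.2467  0.1299] F [0.5 0.3 0.2]
 t 10.41 tcp [ 0.4259 -0.2247  0.0342] F [ 0.3  0.2 -0. ]
False
 t 11.71 tcp [ 0.4816 -0.1522  0.034 ] F [0.3 0.7 0.9]
```

View pics/side1.png

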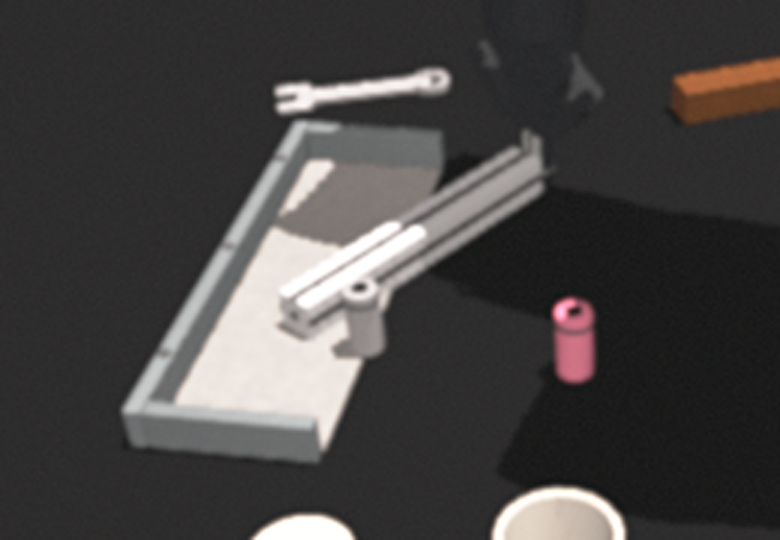

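View pics/top3.png

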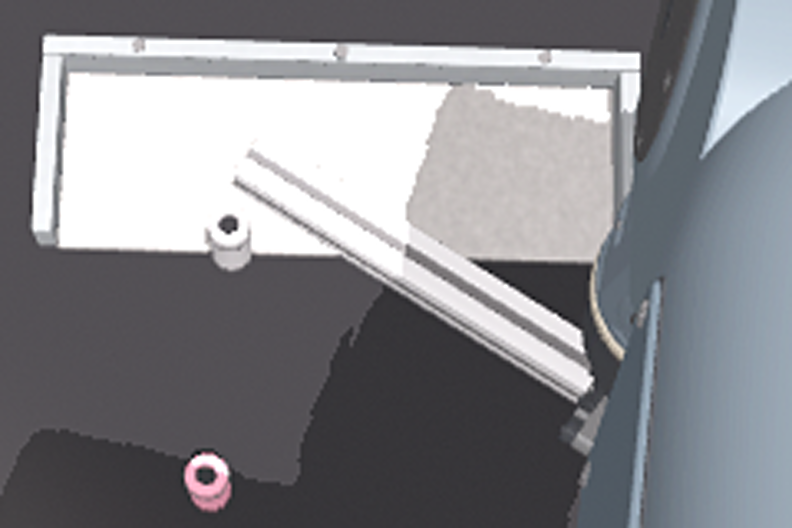

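The top view shows A at crop (242,165), inside the bay and past the post at (229,225) with visible clearance. I'll push the remaining 70 mm.

Run:
```python
from h import *
import pickle
c=np.array([-.1153,-.1251]);th=np.radians(31.5)
yb=np.array([np.sin(th),np.cos(th)])
P=lambda s,z=ZL:[*W(c+yb*(-.12-.011+s)),z]
print(r.move_straight(P(.16),v=.08,threshold=20)); st()
r.move_straight(P(.125),v=.15)
d=shot("top","top4.png",(245,110,485,270),3.3);pickle.dump(d,open("top4.pkl","wb"))
shot("side","side2.png",(120,150,380,330),3)
```

```text
False
 t 12.83 tcp [ 0.5244 -0.0967  0.034 ] F [ 0.3  0.6 -0.1]
```

View pics/top4.png

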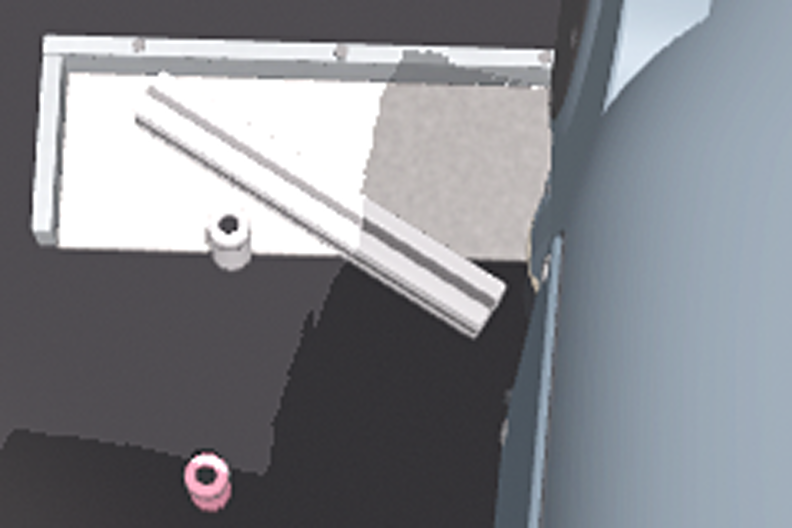

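View pics/side2.png

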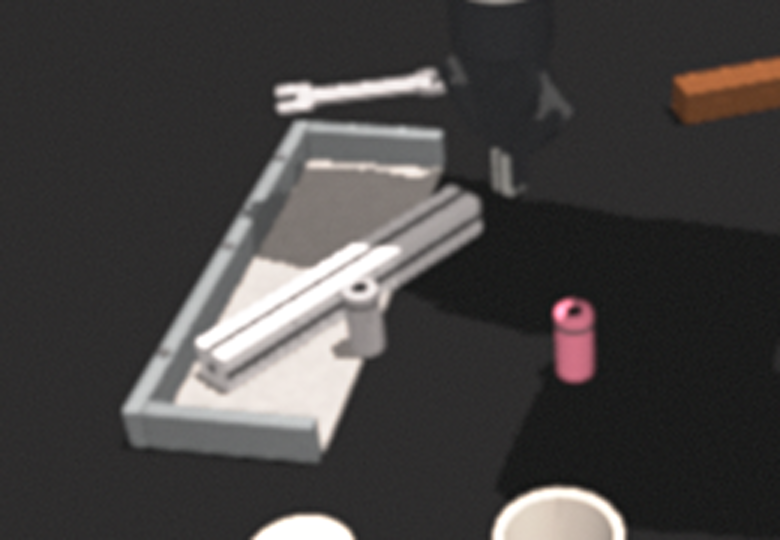

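End A is behind the post at crop (150,95) and end B sits outside the mouth at (489,310). I'll fit the pose and swing B in along the predicted arc.

Run:
```python
from h import *
c,th=cropfit("top4.pkl",[(166,72),(506,287),(475,331),(136,116)])
import pickle
yb=lambda t:np.array([np.sin(t),np.cos(t)]);xb=lambda t:np.array([np.cos(t),-np.sin(t)])
print("A",c+.12*yb(th),"B",c-.12*yb(th))
piv=c+.05*yb(th);print("piv",piv)
P=lambda t,off=.026,z=ZL:[*W(piv-off*xb(t)-.15*yb(t)),z]
p=readout.read_tool_pos()
r.move_straight([p[0],p[1],.13],v=.25)
b=best(P(th,.056),YW-th);print(b)
r.movep(P(th,.056,.13),b[1])
if r.move_straight(P(th,.056),v=.15,threshold=12): raise SystemExit("hit")
st()
for k in [0,.25,.5,.75,1]:
    t=th*(1-k); q=best(P(t),YW-t)[1]
    if r.move_straight(P(t),v=.08,rot=q,threshold=25): st("STOP"); break
st()
shot("side","side3.png",(120,150,380,330),3);d=shot("top","top5.png",(245,110,485,270),3.3)
```

```text
sides [np.float64(0.2369), np.float64(0.0319), np.float64(0.2351), np.float64(0.0325)]
centre bay [-0.0322  0.0113] tilt 31.93
A [0.03127085 0.11310363] B [-0.09566893 -0.09057821]
piv [-0.00575325  0.05369642]
(np.float64(1.3954491998493235), [np.float64(0.6356359181835985), np.float64(-0.3097853765349383), np.float64(0.6356359181835985), np.float64(0.3097853765349383)], array([-0.07,  0.37, -0.42,  0.78,  0.  ,  0.59]))
 t 15.9 tcp [ 0.4986 -0.0372  0.0346] F [-0.1 -0.5 -0.9]
 t 18.09 tcp [ 0.5923 -0.0996  0.0338] F [-0.5  0.7 -0.1]
```

View pics/side3.png

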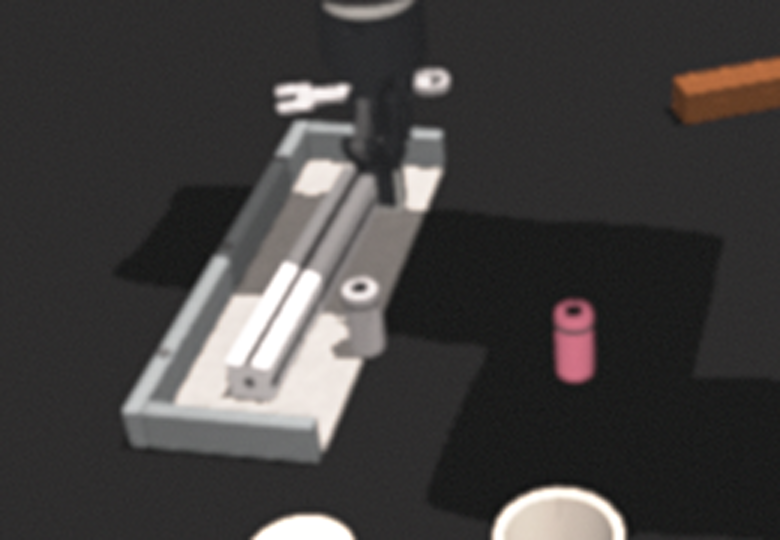

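End A is at side crop (250,375), behind the post at (362,310), and the profile is parallel to the rail. Now I push the front face near A towards the rail, with the jaws turned so the knuckles stay clear of the post, then near B.

Run:
```python
from h import *
import pickle
p=B(readout.read_tool_pos());print(p)
r.move_straight([*W((p[0]-.04,p[1])),ZL],v=.2)
r.move_straight([*W((p[0]-.05,p[1])),.14],v=.25)
q=best([*W((-.095,.103)),ZL],YW+np.pi/2);print(q[0],q[2])
r.movep([*W((-.095,.103)),.14],q[1])
d=shot("top","top6.png",(245,110,485,270),3.3);pickle.dump(d,open("top6.pkl","wb"))
if r.move_straight([*W((-.095,.103)),ZL],v=.15,threshold=12): raise SystemExit("hit")
st()
for x in(-.04,-.015,.0,):
    if r.move_straight([*W((x,.103)),ZL],v=.07,threshold=10): st("STOP");break
st();print(B(readout.read_tool_pos()))
shot("side","side4.png",(120,150,380,330),3)
```

```text
[-0.03251317 -0.0960471 ]
1.2109831878647626 [ 0.19  0.48 -0.25  0.85  0.   -1.28]
 t 21.14 tcp [0.5518 0.105  0.0348] F [-0.2 -0.7  1.2]
 t 22.95 tcp [0.6455 0.0949 0.0339] F [0.6 0.5 0. ]
[-0.00016617  0.10294721]
```

View pics/side4.png

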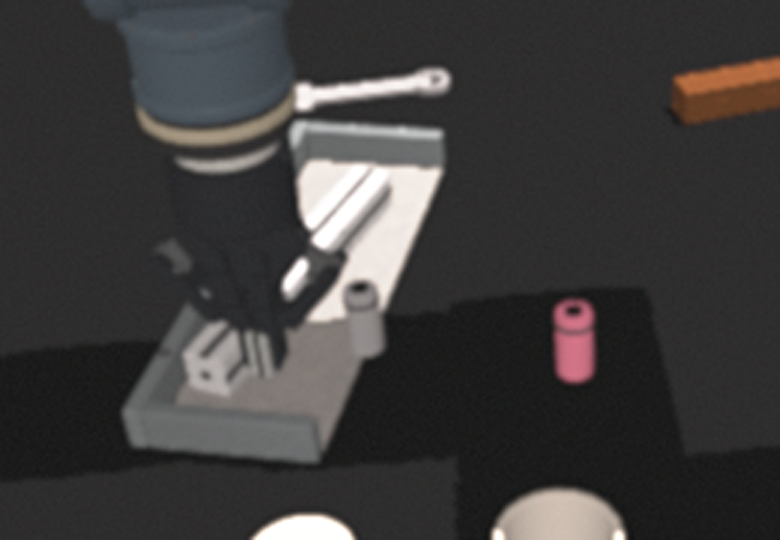

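View pics/top6.png

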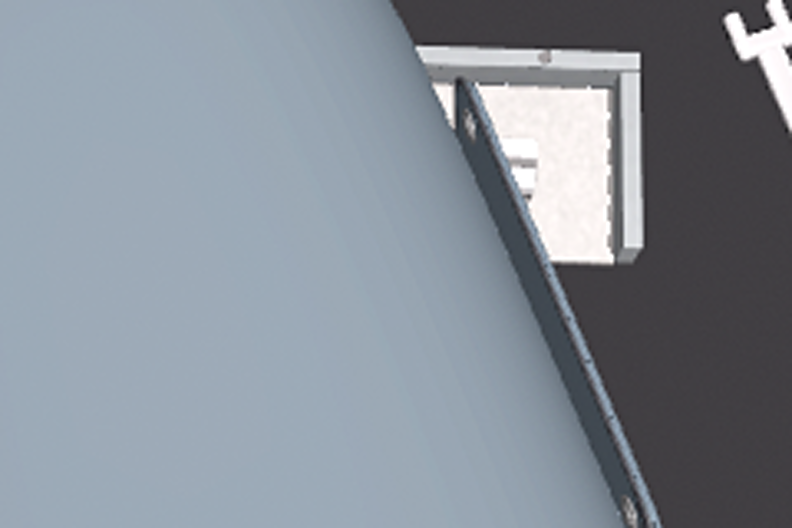

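A is close to the rail. I'll push it the last bit to contact, then swing B in until contact.

Run:
```python
from h import *
import pickle
print(r.move_straight([*W((.016,.103)),ZL],v=.04,threshold=7)); st();print(B(readout.read_tool_pos()))
r.move_straight([*W((-.095,.103)),ZL],v=.25)
r.move_straight([*W((-.1,.103)),.13],v=.3)
y=-.09
q=best([*W((-.1,y)),ZL],YW);print(q[0],q[2])
r.movep([*W((-.1,y)),.13],q[1])
d=shot("top","top7.png",(245,110,485,270),3.3);pickle.dump(d,open("top7.pkl","wb"))
if r.move_straight([*W((-.1,y)),ZL],v=.15,threshold=12): raise SystemExit("hit")
r.move_straight([*W((-.06,y)),ZL],v=.12)
print(r.move_straight([*W((.022,y)),ZL],v=.06,threshold=8)); st();print(B(readout.read_tool_pos()))
shot("side","side5.png",(120,150,380,330),3)
d=shot("top","top8.png",(245,110,485,270),3.3);pickle.dump(d,open("top8.pkl","wb"))
```

```text
True
 t 23.3 tcp [0.652  0.0941 0.0333] F [-3.   0.6  2.5]
[0.00635285 0.10285629]
1.2176876890050856 [-0.16  0.43 -0.33  0.81  0.   -0.06]
True
 t 27.88 tcp [ 0.6379 -0.0983  0.0332] F [-0.  -0.4  0.4]
[ 0.01281925 -0.08992813]
```

View pics/side5.png

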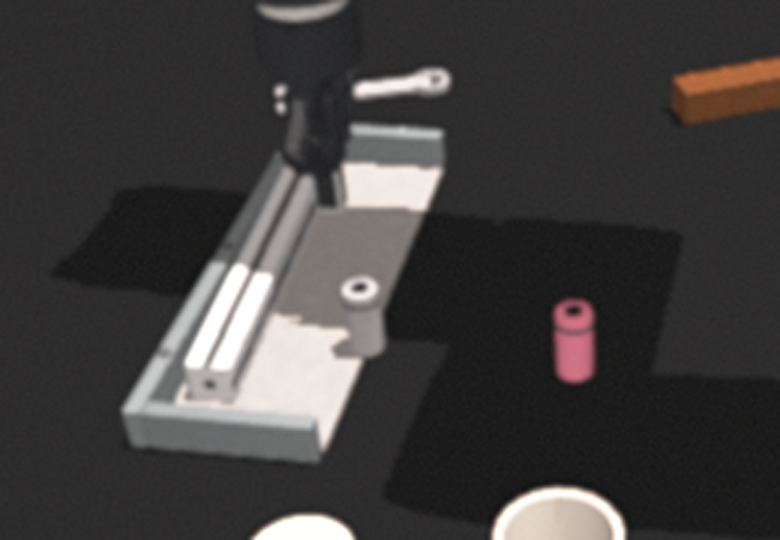

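View pics/top8.png

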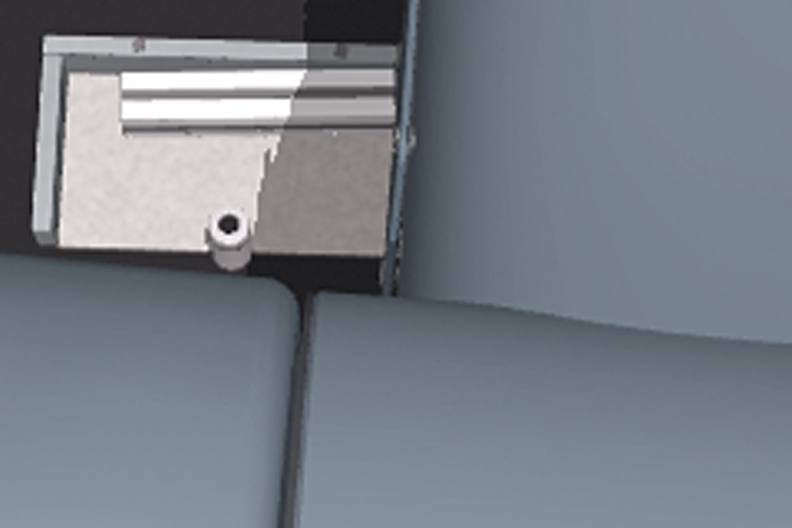

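B now touches the rail. A, at top crop (122,100), still stands a few mm off it. I'll press A home, then retreat and measure.

```bash
cat > ab.py <<'E'
from h import *
import pickle
def press(y,turn,thr,xmax=.03):
    q=best([*W((-.1,y)),ZL],YW+(np.pi/2 if turn else 0))
    r.movep([*W((-.1,y)),.13],q[1])
    if r.move_straight([*W((-.1,y)),ZL],v=.15,threshold=12): raise SystemExit("hit")
    r.move_straight([*W((-.03,y)),ZL],v=.15)
    print(r.move_straight([*W((xmax,y)),ZL],v=.04,threshold=thr)); st();print(B(readout.read_tool_pos()))
def back():
    p=B(readout.read_tool_pos())
    r.move_straight([*W((-.1,p[1])),ZL],v=.2)
    r.move_straight([*W((-.105,p[1])),.13],v=.3)
E
python3 - <<'E'
from ab import *
back(); press(.093,True,8)
shot("side","side6.png",(120,150,380,330),3)
back()
q=best([.27,-.36,.16],.9)[1]; r.movep([.27,-.36,.16],q); st()
d=shot("top","top9.png",(245,110,485,270),3.3);pickle.dump(d,open("top9.pkl","wb"))
shot("side","side7.png",(120,150,380,330),3)
E
```

```text
True
 t 32.7 tcp [0.6557 0.0836 0.0332] F [-0.3 -0.3 -0.1]
[0.01122166 0.09280016]
 t 35.84 tcp [ 0.2706 -0.3597  0.1599] F [ 0.3 -0.6 -0.4]
```

View pics/top9.png

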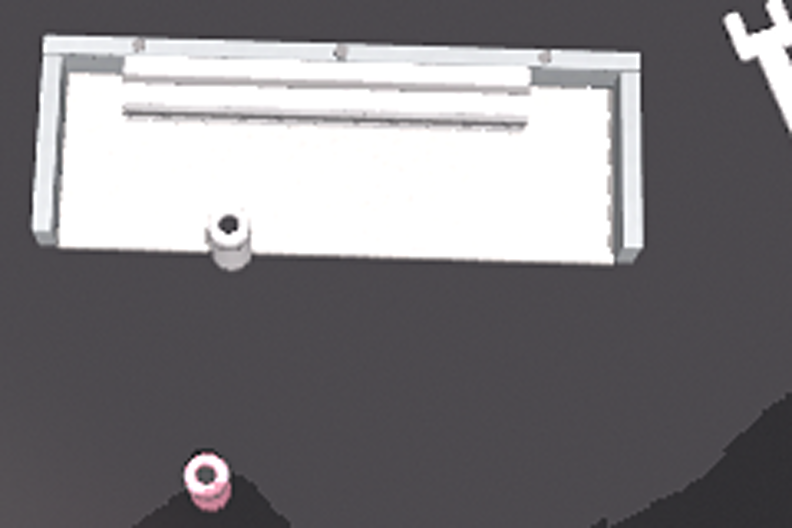

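View pics/side7.png

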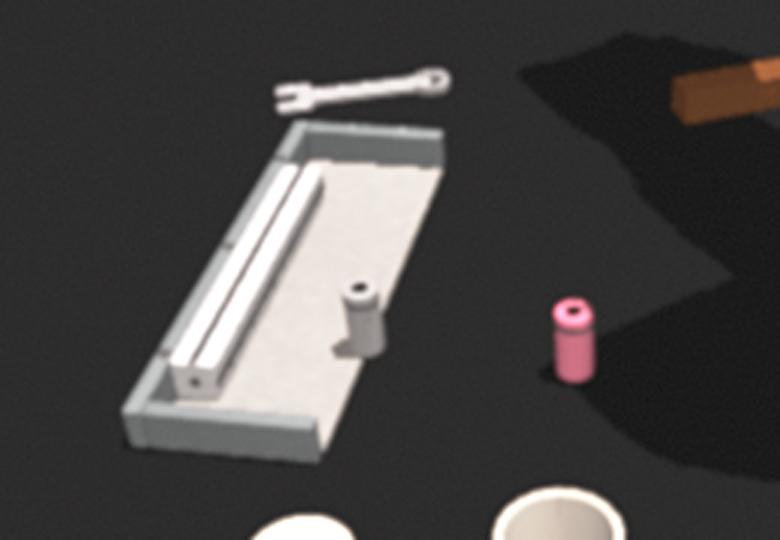

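Run:
```python
import cv2,pickle,numpy as np
im=pickle.load(open("top9.pkl","rb"))["img"][:,:,::-1]
a=cv2.resize(im[118:150,258:318],None,fx=13,fy=8,interpolation=cv2.INTER_NEAREST)
b=cv2.resize(im[118:150,380:440],None,fx=13,fy=8,interpolation=cv2.INTER_NEAREST)
cv2.imwrite("pics/ends.png",np.vstack([a,b]))
for u in(290,310,330,360,380,400): print(u,im[120:150,u].mean(1).astype(int))
from h import cropfit,B
cropfit("top9.pkl",[(124,57),(531,68),(527,118),(123,104)])
```

```text
290 [ 67 135 238 237 237 239 231 255 255 255 255 255 245 187 180 207 255 255
 255 255 255 211 216 192 111 212 254 255 255 255]
310 [ 72  62 235 235 233 235 235 209 255 255 255 255 255 205 181 177 255 255
 255 255 255 255 235 219 151 136 212 239 255 255]
330 [ 75  70  90 241 234 232 232 228 255 255 255 255 255 255 194 177 222 255
 255 255 255 255 255 221 198 115 152 207 255 255]
360 [ 76  74  69 129 234 233 234 236 225 255 255 255 255 255 244 184 177 222
 255 255 255 255 255 234 215 191 111 188 207 254]
380 [ 75  75  72  63 228 232 232 233 234 207 255 255 255 255 255 218 181 179
 255 255 255 255 255 255 225 216 150 135 209 237]
400 [ 76  75  75  70  89 241 235 233 233 231 255 255 255 255 255 255 197 185
 165 255 255 255 255 255 246 214 211 124 188 207]
sides [np.float64(0.2402), np.float64(0.0316), np.float64(0.237), np.float64(0.0296)]
centre bay [0.0381 0.0087] tilt 0.02
```

View pics/ends.png

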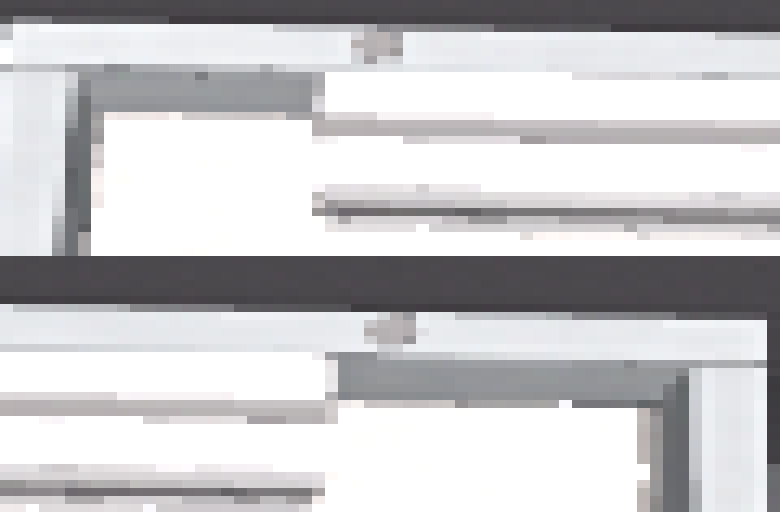

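Both ends show no dark gap at the rail, and the fitted tilt is 0.02°. Before handing in I check that the bystanders haven't moved.

Run:
```python
from h import *
import pickle
a=pickle.load(open("top0.pkl","rb"))["img"].astype(int);b=pickle.load(open("top9.pkl","rb"))["img"].astype(int)
for n,(x0,y0,x1,y1) in dict(wrench=(455,100,515,190),jar=(135,170,195,230),beaker=(150,235,215,295)).items():
    g=[im[y0:y1,x0:x1].mean(2).astype(np.float64) for im in(a,b)]
    print(n,cv2.phaseCorrelate(g[0],g[1]),np.abs(g[0]-g[1]).max())
st(); workorder.finish_job(); st("done")
```

```text
wrench ((-0.11725867660568312, 0.06377046903613603), 1.0000226321885626) 21.0
jar ((0.011884664053752658, 0.04952801465520196), 0.9870378089611307) 21.0
beaker ((-0.0012163925268993125, 0.07809632284979173), 0.9939006211362146) 21.0
 t 35.94 tcp [ 0.2706 -0.3596  0.1599] F [-0.6  0.4  0.1]
the job is handed in; nothing more can be done
the job is handed in; nothing more can be done
```

The profile is lying flat against the back rail, and I handed the job in at about 36 s of the 72 s allowed. I only pushed it, with the gripper shut.

**What I did:**
1. I pushed sideways near end A, which turned the profile to about 32° to the back rail and put A in the gap.
2. I pushed on end B along the profile's length, so that A went in behind the post.
3. I swung B in, then pressed the front face near A, B and A again until each met the rail. The force stops were 7–8 N.

**Last checks:**
- **Position:** the profile is at 0.02° to the rail and its middle is at bay (38, 9) mm. Touching the rail should read x = 40 mm, so it reads 2 mm short, which is within the camera's 2 mm accuracy.
- **Contact:** neither end shows a gap in the enlarged view. One pixel there is about 2 mm, so a gap under about 1 mm could go unseen. I did not press B again after the final press on A.
- **Bystanders:** the wrench, jar and beaker moved no more than about 0.1 pixel between the first and last top views.
- **Robot:** the arm was clear of everything when I handed in.

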